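# Put the cleaned lens parts on their matching cork rests

## Task

Put the four cleaned lens parts - the long and the short curved glass prism, the round lens and the brass clip - each flat on the cork rest that carries its own black silhouette, covering the silhouette and turned to match it, with the prisms curving the same way as their outlines. Set the glass down without dropping it, and leave the dish and the brush where they are.

Things in the scene. Friction and masses are not known exactly. Their poses are not given: they have to be found in the camera images.
- long_prism: Loose long curved pale greenish glass prism lying flat, 89 mm along its curve (98 mm across outer corners, +-34 deg of arc), mean radius 75 mm. Radial width 26 mm, upright sides 18 mm high, ridge along the top to 24 mm. Origin: middle of its length and width, at the underside. x points outwards to the convex side (centre of curvature 75 mm along -x), z up. Grip at the origin, closing along x.
- short_prism: Loose short curved pale greenish glass prism lying flat, 45 mm along its curve (51 mm across outer corners, +-17 deg of arc), mean radius 75 mm. Radial width 26 mm, upright sides 18 mm high, ridge along the top to 24 mm. Origin: middle of its length and width, at the underside. x points outwards to the convex side (centre of curvature 75 mm along -x), z up. Grip at the origin, closing along x.
- round_lens: Loose round bull's-eye lens of pale greenish glass, 52 mm across, flat side down, upright rim 16 mm high, domed to 24.5 mm in the middle. Origin: centre of the underside; z up through the dome.
- brass_clip: Loose brass lens clip: a flat strip 18 mm (x) by 80 mm (y), 5 mm thick, both ends bent up to 16 mm, and a square boss 18 by 18 mm in the middle rising to 26 mm, by which it is gripped. Origin: centre of the underside; y along the strip. The same after a half turn.
- long_rest_centre (a point): Rest for the long prism: fixed cork slab 70 (x) by 116 (y) by 6 mm with that prism's flat black silhouette in its top. This point is the silhouette's centre of curvature, level with the slab's top, on the hollow side. The silhouette's middle, where the prism's origin belongs, is 75 mm along +x; the slab's centre 70 mm. x points to the convex side: a placed prism has the same axes.
- short_rest_centre (a point): Rest for the short prism: fixed cork slab 70 (x) by 116 (y) by 6 mm with that prism's flat black silhouette in its top. This point is the silhouette's centre of curvature, level with the slab's top, on the hollow side. The silhouette's middle, where the prism's origin belongs, is 75 mm along +x; the slab's centre 75 mm. x points to the convex side: a placed prism has the same axes.
- round_rest: Rest for the round lens: a fixed cork slab 70 mm (x) by 116 mm (y), 6 mm thick, with a flat black disc 52 mm across at its centre. Origin: centre of its underside, on the bench.
- clip_rest: Rest for the brass clip: a fixed cork slab 70 mm (x) by 116 mm (y), 6 mm thick, with a flat black rectangle 18 mm (x) by 80 mm (y) at its centre. Origin: centre of its underside, on the bench.
- dish: Bystander: open round pewter dish, 92 mm across the rim, 22 mm high. Origin: centre of the underside.
- brush: Bystander: bristle brush lying bristles down, about 140 mm along its y, 24 mm wide, 22 mm high; the head is at +y. Origin: at the underside near the middle of its length.
There are look-alikes about, which are no part of the job. Leave any blue look-alike of the long_prism alone.

How it is judged:
By the outcome, as a careful person would: the job done as asked, in the order asked, and still so for the second after the job is handed in, with the robot touching nothing.
It also fails if it takes over 96 s, if anything falls off the work surface, if the arm or the gripper's body presses on something with over 40 N, if the wrist force passes 120 N, or if a joint passes its speed limit or range.

## Robot

A 6-joint arm with a two-finger parallel gripper is mounted at the origin on the work surface. World frame = base frame: x ahead of the robot, y to its left, z up, the work surface at z = 0. Lengths are in m, angles in rad, forces in N, time in s.
With the tool pointing down it reaches from about 0.275 to 0.875 m from the base axis. Payload 12.5 kg.
Tool frame: the origin (TCP) lies on the centre line of the jaws, within the pads' length; the fingertips stand 25 mm ahead of it and the grasp point (between the pads) lies 6 mm ahead of it; x points along the fingers, z is the direction in which the jaws open and shut, and the axes are right-handed (so a half turn about x gives the same grasp; the last joint's range is limited). The gripper opens to 85 mm and grips with 20 to 120 N. Pads are 22 mm wide; open, the fingers measure 114 mm over their backs; the gripper's body (76 mm by 85 mm) begins 54 mm behind the grasp point. The pads swing forward as they close: fully open they stand 13 mm farther back than shut.
Start: joints at [-1.402, 0.351, 1.652, -0, 1.139, -0.085], TCP at [0.138, -0.532, 0.256] pointing down, gripper open.
Joint ranges: [-2.75, 2.75], [-0.79, 2.1], [0.01, 2.65], [-1.57, 4.71], [0.07, 3.14], [-2.87, 2.87]. Speed limits (rad/s): [2.22, 2.22, 2.79, 3.14, 3.14, 3.14].

## Interface

Orientations are given as a unit quaternion [x, y, z, w].
In Python, from workcell import arm, imaging gives the robot as it stands.
- The arm moves only by the shell command python3 -m handwheel 'ROWS' [OPENING] [FORCE]. ROWS is JSON, a list of rows, each a list of 6 numbers: the shift along the tool's x, y, z in mm, then the turn, a rotation vector about the tool's x, y, z in rad. In form: [[dx, dy, dz, ax, ay, az], ...]. A call has 1 to 20 rows; each row is the pose to reach, as a shift and turn from the pose commanded when the call began, along the tool's axes at that moment; what a row does not reach only later rows make up. A row lasts 1/10 s, in which the tool goes at most 50 mm and 8.59 degrees, less where a joint would pass 70% of its speed; a pose out of reach is approached as far as the arm can. A call with a gripper value outside its range is refused whole. OPENING is the closure, from 0 (fully open) to 1 (shut), set as the call begins (- or left out, the last holds). The fingers move at their own pace and stop on an object; FORCE is the grip in N (left out, the last holds). Time passes only in rows, so rows that repeat a pose let the fingers close. It gives the time, the measured TCP pose, the force and the opening at its end, in the units of the state.
- arm.observe(): the state, without advancing time (a new reading comes with each control period).
- imaging.capture(name): name is "scene" or "side" or "wrist"; returns the picture (384x512x3 uint8, blue, green, red); there is no depth.
- imaging.calibration(name): a dict with "fov_y" (degrees; the focal length in pixels is half the picture's height over the tangent of half this angle, whatever the lens; pixels are square), "cx", "cy" (the principal point, pixels), "world_from_camera" (4x4, takes a point from camera to world coordinates). Camera axes: x right, y down, z forward; pixel columns grow to the right and rows downward; lengths in m; the calibration is good to about 2 mm. A picture is of the moment at which its call begins: read the wrist's pose just before it. calibration takes no time and is no camera call; for the wrist camera it gives the pose at the moment of the call.
- arm.sign_off(): hands the job in, once; it reports no verdict.
The state is a dict: "t": time; "q": joint angles; "joint_vel": joint speeds; "tau": joint torques, N m; "tcp_pos": TCP position; "orientation": TCP orientation; "wrist_force": force on the tool from outside, world axes, zero at the start; "torque": the same for the moment, N m; "grip_width": finger opening in m.
Only numpy, scipy, OpenCV 4.12 (cv2) and the standard library are available. Lean on these libraries where they do the work, as an engineer would, in place of code of your own. Each camera call takes 0.05 s, during which the arm holds its last target.

## Working session

There is one attempt and no reset: what is moved stays moved. The work goes in short steps, Python scripts to look and compute and a shell command to move; the robot and the scene stay as the last step left them, time stands still between calls to the robot, and variables do not carry over. Pictures are saved under pics/ and viewed, and the job is handed in when it is done.

```bash
mkdir -p pics; ls
python3 - <<'E'
from workcell import arm, imaging
import cv2
print(arm.observe())
for n in ["scene","side","wrist"]:
    c=imaging.calibration(n); print(n,c)
    cv2.imwrite(f"pics/{n}0.png",imaging.capture(n))
E
```

```text
pics
{'t': 0.0, 'q': array([-1.40160484e+00,  3.51227482e-01,  1.65243601e+00,  1.64815360e-05,
        1.13909720e+00, -8.45723892e-02]), 'joint_vel': array([-6.84304990e-04,  9.63186615e-05, -6.37303802e-04, -2.52299445e-04,
        1.27738511e-03,  8.62432751e-04]), 'tau': array([-4.92258314e-04, -5.06108630e+01, -2.91406327e+01, -1.34143356e-04,
        4.58186871e-03, -3.13684396e-06]), 'tcp_pos': array([ 0.1380682 , -0.53207196,  0.25575867]), 'orientation': array([ 0.43299491,  0.55955045, -0.43242832,  0.55894941]), 'wrist_force': array([ 1.0124855 , -0.37232138,  0.21997592]), 'torque': array([-0.03139136, -0.05748005,  0.02005312]), 'grip_width': 0.08520359243680223}
scene {'fov_y': 51.66979993325288, 'cx': 256.2923529560406, 'cy': 186.4067826333943, 'world_from_camera': array([[ 0.0264193 ,  0.84962396, -0.52672683,  0.99328601],
       [ 0.99963288, -0.0256223 ,  0.00880966, -0.02560986],
       [-0.00601106, -0.5267662 , -0.84998896,  0.85094081],
       [ 0.        ,  0.        ,  0.        ,  1.        ]])}
side {'fov_y': 49.04983299136931, 'cx': 260.6348285472513, 'cy': 183.20461275439047, 'world_from_camera': array([[-9.38564074e-01, -2.29467757e-01,  2.57763511e-01,
         1.51911409e-01],
       [-3.45104734e-01,  6.23099395e-01, -7.01890210e-01,
         9.62975811e-01],
       [ 4.48884668e-04, -7.47724343e-01, -6.64009116e-01,
         9.37503986e-01],
       [ 0.00000000e+00,  0.00000000e+00,  0.00000000e+00,
         1.00000000e+00]])}
wrist {'fov_y': 64.36045678476161, 'cx': 253.5785959001116, 'cy': 202.03730276217604, 'world_from_camera': array([[ 0.25104605, -0.93053137, -0.26662193,  0.20602175],
       [-0.96797249, -0.24197927, -0.0668976 , -0.51431955],
       [-0.00226667,  0.27487707, -0.96147671,  0.37317439],
       [ 0.        ,  0.        ,  0.        ,  1.        ]])}
```

View pics/scene0.png

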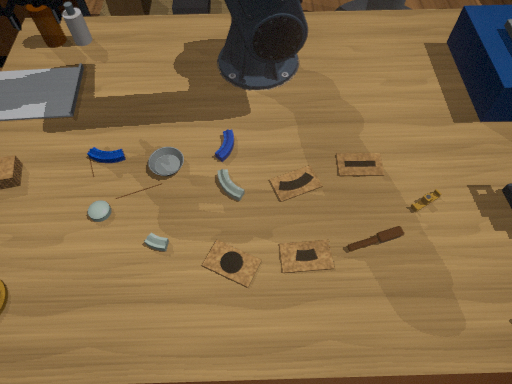

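View pics/side0.png

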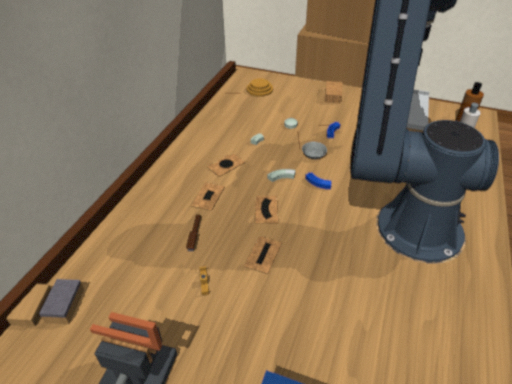

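View pics/wrist0.png

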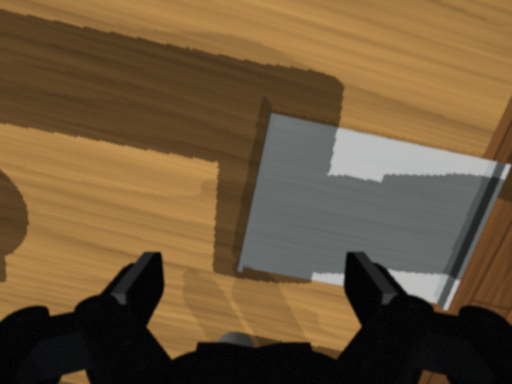

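Scene view: long prism at about (229,184), short prism (156,242), round lens (98,211), clip (425,201). The rests are long (296,181), short (306,255), round (232,262) and clip (359,163). Blue look-alikes sit at (106,156) and (225,145). I'll check these in an enlarged crop and measure them.

```bash
cat > h.py <<'E'
import numpy as np, cv2
from workcell import arm, imaging
from scipy.spatial.transform import Rotation as R
def cal(n):
    c=imaging.calibration(n); f=192/np.tan(np.radians(c['fov_y']/2)); return f,c['cx'],c['cy'],np.array(c['world_from_camera'])
def ray(C,px,z):
    f,cx,cy,T=C; px=np.atleast_2d(np.asarray(px,float))
    d=np.c_[(px[:,0]-cx)/f,(px[:,1]-cy)/f,np.ones(len(px))]@T[:3,:3].T
    o=T[:3,3]; return o+d*((z-o[2])/d[:,2])[:,None]
def proj(C,P):
    f,cx,cy,T=C; p=(np.atleast_2d(P)-T[:3,3])@T[:3,:3]; return np.c_[cx+f*p[:,0]/p[:,2],cy+f*p[:,1]/p[:,2]]
E
python3 - <<'E'
from h import *
im=cv2.imread('pics/scene0.png'); 
cv2.imwrite('pics/crop0.png',cv2.resize(im[120:300,70:450],None,fx=2.1,fy=2.1,interpolation=cv2.INTER_CUBIC))
hsv=cv2.cvtColor(im,cv2.COLOR_BGR2HSV)
for x,y in [(229,184),(156,242),(98,211),(425,201),(296,181),(306,255),(232,262),(359,163),(225,145),(165,163)]: print((x,y),hsv[y,x], ray(cal('scene'),[(x,y)],0.01)[0].round(3))
E
```

```text
(229, 184) [ 60  19 132] [ 0.463 -0.085  0.01 ]
(156, 242) [ 68  20 137] [ 0.616 -0.251  0.01 ]
(98, 211) [ 70  18 170] [ 0.53 -0.4   0.01]
(425, 201) [ 18 183  81] [0.526 0.392 0.01 ]
(296, 181) [ 14 111  62] [0.459 0.083 0.01 ]
(306, 255) [ 15 125  63] [0.657 0.09  0.01 ]
(232, 262) [17 99 54] [ 0.669 -0.076  0.01 ]
(359, 163) [ 18 137  56] [0.409 0.25  0.01 ]
(225, 145) [112 172 117] [ 0.34  -0.097  0.01 ]
(165, 163) [ 80   6 125] [ 0.394 -0.252  0.01 ]
```

View pics/crop0.png

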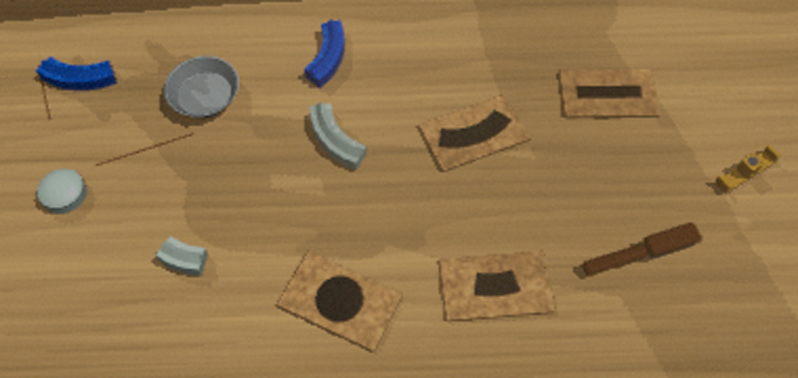

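```bash
cat >> h.py <<'E'
def pose(): 
    s=arm.observe(); return np.array(s['tcp_pos']),R.from_quat(s['orientation']),s
def go(x,y,z,yaw=None):
    """tool-frame shift (mm) & turn to reach TCP xyz with jaw axis (tool z) at world angle yaw (mod pi, nearest), pointing straight down"""
    p,r,s=pose(); M=r.as_matrix(); zz=M[:,2]; cur=np.arctan2(zz[1],zz[0])
    if yaw is None: d=0
    else: d=(yaw-cur+np.pi/2)%np.pi-np.pi/2
    a=cur+d
    ez=np.array([np.cos(a),np.sin(a),0]); ex=np.array([0,0,-1.]); ey=np.cross(ez,ex)
    rv=(r.inv()*R.from_matrix(np.c_[ex,ey,ez])).as_rotvec()
    sh=M.T@(np.array([x,y,z])-p)*1000
    print('from',p.round(4),'jaw deg',np.degrees(cur).round(1),'-> shift',sh.round(1),'turn',rv.round(4),'deg',np.degrees(np.linalg.norm(rv)).round(1),'rows>=',max(np.linalg.norm(sh)/50,np.degrees(np.linalg.norm(rv))/8.59).round(1),'q6',s['q'][5].round(2))
E
python3 - <<'E'
from h import *
p,r,s=pose(); print(r.as_matrix().round(3))
C=cal('wrist'); T=C[3]; M=r.as_matrix()
print('cam in tool mm',(M.T@(T[:3,3]-p)*1000).round(1), 'axes',(M.T@T[:3,:3]).round(3))
S=cal('scene');D=cal('side')
for q in [(116,198),(161,184),(91,160),(94,176)]: print(q,proj(D,ray(S,[q],0.0)).round(0), ray(S,[q],0)[0].round(3))
go(0.50,-0.05,0.27,-0.0)
go(0.47,-0.05,0.27,np.pi/2)
E
```

```text
[[-0.     0.968  0.251]
 [ 0.001  0.251 -0.968]
 [-1.     0.    -0.001]]
cam in tool mm [-117.3   70.3   -0.3] axes [[ 0.001 -0.275  0.961]
 [-0.    -0.961 -0.275]
 [ 1.     0.    -0.001]]
(116, 198) [[297. 131.]] [ 0.489 -0.366  0.   ]
(161, 184) [[298. 148.]] [ 0.451 -0.258  0.   ]
(91, 160) [[332. 125.]] [ 0.371 -0.451  0.   ]
(94, 176) [[318. 125.]] [ 0.422 -0.433  0.   ]
from [ 0.1381 -0.5322  0.2559] jaw deg -75.5 -> shift [ -13.7  471.4 -375.8] turn [-1.317e+00 -7.000e-04 -6.000e-04] deg 75.5 rows>= 12.1 q6 -0.08
from [ 0.1381 -0.5322  0.2559] jaw deg -75.5 -> shift [ -13.7  442.4 -383.4] turn [ 0.2538 -0.0009  0.    ] deg 14.5 rows>= 11.7 q6 -0.08
```

Run:
```python
import cv2
im=cv2.imread('pics/side0.png')
cv2.imwrite('pics/crop1.png',cv2.resize(im[95:205,240:370],None,fx=5,fy=5,interpolation=cv2.INTER_CUBIC))
im=cv2.imread('pics/scene0.png')
cv2.imwrite('pics/crop2.png',cv2.resize(im[130:260,70:260],None,fx=4,fy=4,interpolation=cv2.INTER_CUBIC))
```

```text
(no output)
```

View pics/crop1.png

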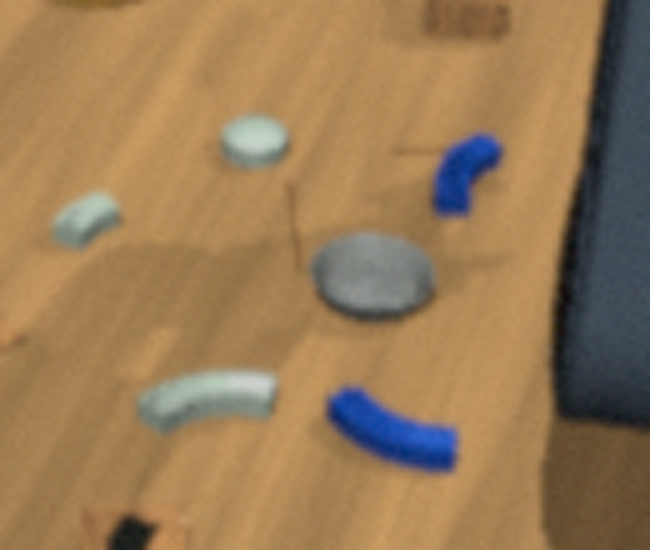

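View pics/crop2.png

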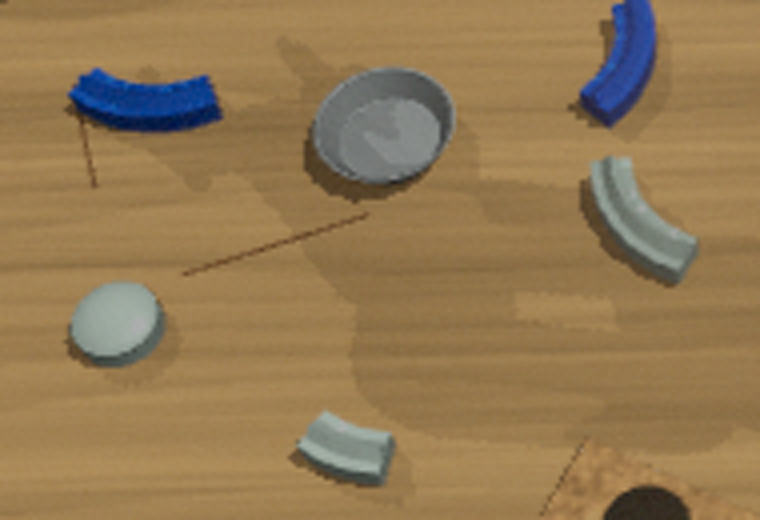

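Candidates: long prism is the green one at (229,184), not the blue ones at (225,145) and (106,156). The short prism is the only short green piece, at (156,242). The round lens at (98,211) could be confused with the dish at (165,162), and the clip at (425,201) with the brush at (375,238). The crop confirms the green pieces are the ones to move. The thin lines are marks on the bench, because both views agree they lie at z=0.

Next I'll go to an overview pose for the wrist camera.

```bash
python3 -m handwheel '[[-14,20,-15,0.02,0,0],[-14,55,-45,0.05,0,0],[-14,442,-383,0.2538,0,0],[-14,442,-383,0.2538,0,0],[-14,442,-383,0.2538,0,0],[-14,442,-383,0.2538,0,0],[-14,442,-383,0.2538,0,0],[-14,442,-383,0.2538,0,0],[-14,442,-383,0.2538,0,0],[-14,442,-383,0.2538,0,0],[-14,442,-383,0.2538,0,0],[-14,442,-383,0.2538,0,0],[-14,442,-383,0.2538,0,0],[-14,442,-383,0.2538,0,0],[-14,442,-383,0.2538,0,0],[-14,442,-383,0.2538,0,0]]' 0
python3 - <<'E'
from h import *
C=cal('wrist'); im=imaging.capture('wrist'); cv2.imwrite('pics/w1.png',im); np.save('w1.npy',np.array([C[0],C[1],C[2],*C[3].ravel()]))
print(pose()[0], arm.observe()['joint_vel'].round(3))
E
```

```text
t: 1.75
tcp_pos: [0.4693, -0.0515, 0.2702]
orientation: [-0.5, -0.5, 0.5, -0.5]
wrist_force: [0.2, 1.3, 1.0]
grip_width: 0.0852
[ 0.46930822 -0.05155824  0.27030577] [ 0.    -0.    -0.003  0.001  0.     0.003]
```

View pics/w1.png

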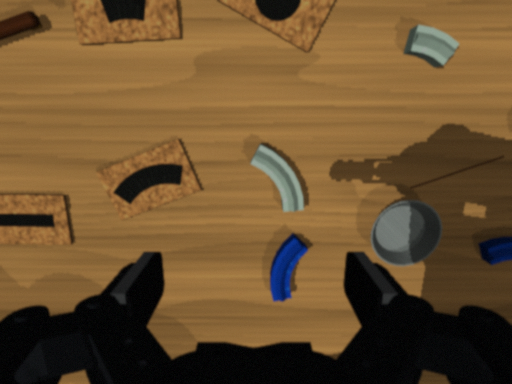

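This wrist view shows the green long prism at (280,178), bulging up and to the right, with the blue look-alike at (288,268). The long rest is at (150,180), short rest (125,10, cut off), round rest (278,5, cut off), clip rest (25,220), short prism (432,45) and dish (406,232). Now I'll measure by contour moments.

```bash
cat >> h.py <<'E'
def mask(im,kind):
    h=cv2.cvtColor(im,cv2.COLOR_BGR2HSV).astype(int); H,S,V=h[...,0],h[...,1],h[...,2]
    if kind=='glass': m=(H>40)&(H<105)&(S>9)&(S<80)&(V>70)
    elif kind=='black': m=(V<48)
    elif kind=='blue': m=(H>105)&(H<125)&(S>140)
    elif kind=='brass': m=(H>18)&(H<32)&(S>150)&(V>60)
    return (m*255).astype(np.uint8)
def blob(m,seed,close=3):
    if close: m=cv2.morphologyEx(m,cv2.MORPH_CLOSE,np.ones((close,close),np.uint8))
    cs,_=cv2.findContours(m,cv2.RETR_EXTERNAL,cv2.CHAIN_APPROX_NONE)
    cs=[c for c in cs if cv2.contourArea(c)>40]
    return min(cs,key=lambda c:-cv2.pointPolygonTest(c,(float(seed[0]),float(seed[1])),True))[:,0,:].astype(float)
def lift(C,c,zb,zt):
    """contour px -> world xy; facing away from camera nadir -> zt, towards -> zb"""
    o=C[3][:2,3]; k=5
    P=ray(C,c,(zb+zt)/2)[:,:2]; t=np.roll(P,-k,0)-np.roll(P,k,0); n=np.c_[t[:,1],-t[:,0]]
    A=np.sum(P[:,0]*np.roll(P[:,1],-1)-P[:,1]*np.roll(P[:,0],-1))
    if A<0: n=-n
    far=(n*(P-o)).sum(1)>0
    return np.where(far[:,None],ray(C,c,zt)[:,:2],ray(C,c,zb)[:,:2])
def moments(P):
    s=P.mean(0); m=cv2.moments(((P-s)*1e3).astype(np.float32).reshape(-1,1,2))
    a=m['m00']; c=s+np.array([m['m10'],m['m01']])/a/1e3
    th=.5*np.arctan2(2*m['mu11'],m['mu20']-m['mu02'])  # long axis
    l=cv2.minAreaRect(((P-s)*1e3).astype(np.float32))
    return c,th,a,l[1]
def sector(P,off):
    c,th,a,l=moments(P); u=np.array([-np.sin(th),np.cos(th)]); v=np.array([np.cos(th),np.sin(th)])
    Q=P-c; # convex side: ends of the arc lean to the hollow side
    e=np.abs(Q@v)>0.8*np.abs(Q@v).max(); mid=np.abs(Q@v)<0.3*np.abs(Q@v).max()
    sg=np.sign((Q[mid]@u).max()+(Q[mid]@u).min()-(Q[e]@u).max()-(Q[e]@u).min())
    u=u*sg; return c+u*off, np.arctan2(u[1],u[0]), a, l
def show(n,r): print(n,'xy',(r[0]).round(4),'deg',np.degrees(r[1]).round(1),'area',round(r[2]),'rect',np.round(r[3],1))
E
python3 - <<'E'
from h import *
a=np.load('w1.npy'); C=(a[0],a[1],a[2],a[3:].reshape(4,4)); im=cv2.imread('pics/w1.png')
S=cal('scene'); si=cv2.imread('pics/scene0.png')
print('expect long area',88**2*.593-62**2*.593,'short',3900*.2967)
for nm,CC,I,g,k,sh in [('W',C,im,(280,178),(150,180),None),('S',S,si,(229,184),(296,181),(156,242))]:
    gm=mask(I,'glass'); bm=mask(I,'black')
    show(nm+' long',sector(lift(CC,blob(gm,g),0,.018),.0036))
    show(nm+' longrest',sector(ray(CC,blob(bm,k,0),.006)[:,:2],.0036))
    show(nm+' blue',sector(lift(CC,blob(mask(I,'blue'),(288,268) if nm=='W' else (225,145)),0,.018),.0036))
show('W short',sector(lift(C,blob(mask(im,'glass'),(432,45)),0,.018),.0003))
gm=mask(si,'glass'); bm=mask(si,'black')
show('S short',sector(lift(S,blob(gm,(156,242)),0,.018),.0003))
show('S shortrest',sector(ray(S,blob(bm,(306,255),0),.006)[:,:2],.0003))
show('S round',moments(lift(S,blob(gm,(98,211)),0,.016)))
show('S roundrest',moments(ray(S,blob(bm,(232,262),0),.006)[:,:2]))
show('S cliprest',moments(ray(S,blob(bm,(359,163),0),.006)[:,:2]))
show('W cliprest part',moments(ray(C,blob(mask(im,'black'),(27,220),0),.006)[:,:2]))
for n,C_,I in (('w',C,im),('s',S,si)):
    o=I.copy(); 
    for k,c in (('glass',(0,0,255)),('black',(255,0,255)),('brass',(0,255,0))):
        cs,_=cv2.findContours(mask(I,k),cv2.RETR_EXTERNAL,cv2.CHAIN_APPROX_NONE); cv2.drawContours(o,cs,-1,c,1)
    cv2.imwrite(f'pics/m_{n}.png',o)
E
```

```text
expect long area 2312.7000000000003 short 1157.13
W long xy [ 0.4658 -0.0876] deg -55.8 area 2092 rect [93.7 35.4]
W longrest xy [0.4629 0.0857] deg 20.9 area 1905 rect [32.4 93.1]
W blue xy [ 0.3377 -0.0892] deg 74.6 area 1977 rect [33.9 91.5]
S long xy [ 0.4627 -0.09  ] deg -53.8 area 1604 rect [88.9 30.7]
S longrest xy [ 0.1038 -0.0667] deg -36.2 area 687 rect [142.8  28. ]
S blue xy [ 0.3316 -0.0893] deg 77.0 area 1393 rect [31.1 84.6]
W short xy [ 0.616  -0.2508] deg -16.8 area 781 rect [55.  24.6]
S short xy [ 0.6153 -0.2511] deg -22.1 area 910 rect [47.2 27. ]
S shortrest xy [ 0.1011 -0.0648] deg -36.2 area 687 rect [142.8  28. ]
S round xy [ 0.5278 -0.3986] deg -55.8 area 1617 rect [47.2 43.4]
S roundrest xy [ 0.1009 -0.0646] deg 53.8 area 687 rect [142.8  28. ]
S cliprest xy [-0.1295  0.0179] deg -8.8 area 80355 rect [276.1 408.4]
W cliprest part xy [0.4058 0.2501] deg 89.4 area 922 rect [71. 14.]
```

View pics/m_w.png

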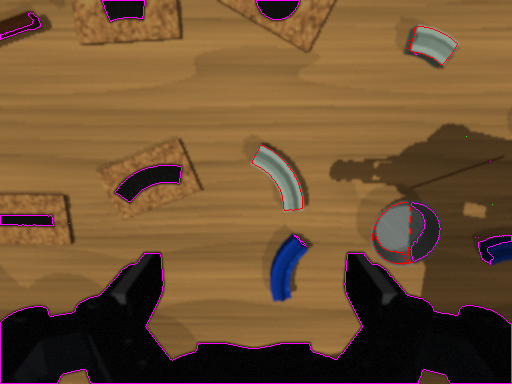

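Run:
```python
from h import *
print(arm.observe()['q'].round(2)); go(.4658,-.0876,.13,np.radians(-55.8))
```

```text
[-0.21  0.19  1.83 -0.    1.12  1.36]
from [ 0.4693 -0.0516  0.2703] jaw deg -90.1 -> shift [140.3  -3.4  36. ] turn [-5.983e-01  1.000e-04  2.000e-04] deg 34.3 rows>= 4.0 q6 1.36
```

```bash
python3 -m handwheel '[[40,-1,10,-0.15,0,0],[80,-2,20,-0.3,0,0],[120,-3,30,-0.45,0,0],[140,-3,36,-0.598,0,0],[140,-3,36,-0.598,0,0],[140,-3,36,-0.598,0,0]]' 0
cat >> h.py <<'E'
def shot(name):
    C=cal('wrist'); im=imaging.capture('wrist'); cv2.imwrite(f'pics/{name}.png',im); return C,im
def mk(im,pts,name):
    o=im.copy(); 
    for p in pts: cv2.polylines(o,[np.round(p).astype(int).reshape(-1,1,2)],True,(0,0,255),1)
    cv2.imwrite(f'pics/{name}.png',o)
E
python3 - <<'E'
from h import *
C,im=shot('w2'); P=[]
uv=proj(C,[[.4658,-.0876,.018]])[0]; print(uv)
c=blob(mask(im,'glass'),uv); show('long',sector(lift(C,c,0,.018),.0036)); mk(im,[c],'w2m')
go(.4658,-.0876,.029,np.radians(-55.8))
E
```

```text
t: 2.4
tcp_pos: [0.4669, -0.0872, 0.131]
orientation: [0.332, 0.624, -0.332, 0.624]
wrist_force: [-0.2, -0.5, 0.6]
grip_width: 0.0857
[253.68737756 208.95362791]
long xy [ 0.4656 -0.0875] deg -56.0 area 2169 rect [94.5 36.4]
from [ 0.4673 -0.087   0.1315] jaw deg -56.0 -> shift [102.5  -1.7  -0.5] turn [-0.0039  0.0013 -0.0011] deg 0.2 rows>= 2.1 q6 0.7
```

View pics/w2m.png

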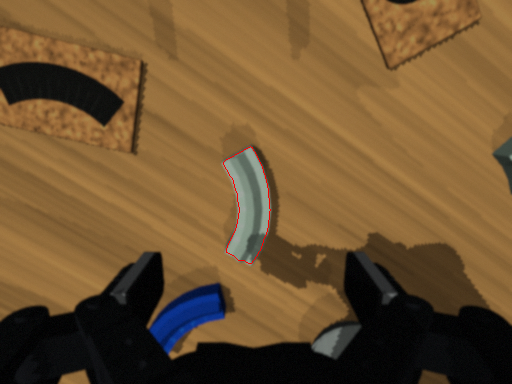

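The prism at (246,205) is cleanly segmented. Blue (185,320) and the dish rim (335,340) stay well off the jaw line, so I'm descending and gripping.

```bash
python3 -m handwheel '[[35,-1,0,0,0,0],[70,-1.5,0,0,0,0],[90,-1.5,0,0,0,0],[100,-1.5,-0.5,0,0,0],[102,-1.5,-0.5,0,0,0],[102,-1.5,-0.5,0,0,0]]' 0 && python3 -m handwheel '[[0,0,0,0,0,0],[0,0,0,0,0,0],[0,0,0,0,0,0],[0,0,0,0,0,0],[0,0,0,0,0,0],[0,0,0,0,0,0],[0,0,0,0,0,0],[0,0,0,0,0,0]]' 1 40
```

```text
t: 3.05
tcp_pos: [0.466, -0.0872, 0.0293]
orientation: [0.331, 0.624, -0.331, 0.626]
wrist_force: [-0.6, -0.5, -0.3]
grip_width: 0.085
t: 3.85
tcp_pos: [0.4654, -0.0871, 0.0288]
orientation: [0.331, 0.625, -0.33, 0.625]
wrist_force: [-1.7, 1.4, 7.4]
grip_width: 0.0255
```

```bash
python3 -m handwheel '[[-5,0,0,0,0,0],[-20,0,0,0,0,0],[-45,0,0,0,0,0],[-70,0,0,0,0,0],[-70,0,0,0,0,0]]'
python3 - <<'E'
from h import *
C,im=shot('w3'); go(.4629,.0857,.10,np.radians(20.9))
E
```

```text
t: 4.35
tcp_pos: [0.4666, -0.0874, 0.1008]
orientation: [0.331, 0.624, -0.33, 0.627]
wrist_force: [0.8, -0.4, -3.0]
grip_width: 0.0255
from [ 0.4658 -0.0872  0.0992] jaw deg -55.7 -> shift [  -0.9   94.9 -144.6] turn [-1.3376  0.0028 -0.    ] deg 76.6 rows>= 8.9 q6 0.69
```

View pics/w3.png

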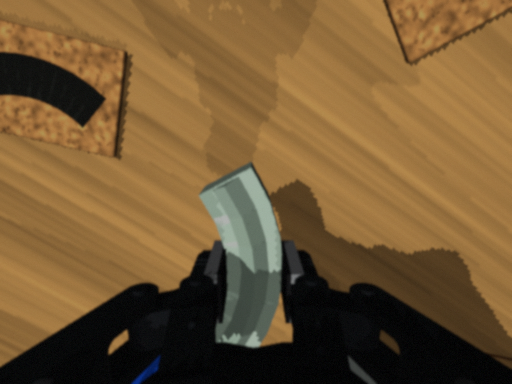

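Held squarely between the pads at (250,265). Carrying it to the long rest.

```bash
python3 -m handwheel '[[0,4,-6,-0.06,0,0],[0,14,-20,-0.19,0,0],[0,25,-38,-0.33,0,0],[0,36,-55,-0.47,0,0],[0,47,-72,-0.61,0,0],[0,58,-89,-0.75,0,0],[0,69,-106,-0.89,0,0],[0,79,-121,-1.03,0,0],[0,87,-133,-1.17,0,0],[0,93,-141,-1.28,0,0],[0,95,-144.6,-1.3376,0,0],[0,95,-144.6,-1.3376,0,0],[0,95,-144.6,-1.3376,0,0]]'
python3 - <<'E'
from h import *
C,im=shot('w4'); go(.4629,.0857,.0365,np.radians(20.9))
E
```

```text
t: 5.7
tcp_pos: [0.4619, 0.0858, 0.0974]
orientation: [-0.128, 0.696, 0.128, 0.695]
wrist_force: [-0.0, -0.5, -1.5]
grip_width: 0.0255
from [0.462  0.0856 0.0977] jaw deg 20.8 -> shift [61.2 -0.3  0.9] turn [-0.0019 -0.0011 -0.0003] deg 0.1 rows>= 1.2 q6 -0.28
```

View pics/w4.png

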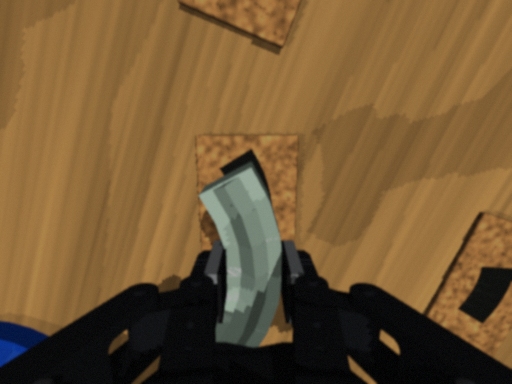

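Run:
```python
from h import *
C=cal('wrist'); p,r,s=pose(); M=r.as_matrix()
for q in [(197,135),(299,135),(248,135),(197,190),(299,190)]:
    w=ray(C,[q],.006)[0]; print(q,(M.T@(w-p)*1000).round(1))
```

```text
(197, 135) [ 91.7  57.2 -37.4]
(299, 135) [91.6 57.2 31. ]
(248, 135) [91.7 57.2 -3.2]
(197, 190) [ 91.7  19.3 -39.3]
(299, 190) [91.6 19.3 32.5]
```

```bash
python3 -m handwheel '[[20,-0.3,0.5,0,0,0],[40,-0.5,1.2,0,0,0],[52,-0.5,1.3,0,0,0],[58,-0.5,1.3,0,0,0],[60,-0.5,1.3,0,0,0],[60,-0.5,1.3,0,0,0],[60,-0.5,1.3,0,0,0]]'; python3 -m handwheel '[[1,0,0,0,0,0],[1,0,0,0,0,0]]'
```

```text
t: 6.45
tcp_pos: [0.4641, 0.0859, 0.0388]
orientation: [-0.128, 0.695, 0.128, 0.696]
wrist_force: [0.2, -0.1, -2.5]
grip_width: 0.0253
t: 6.65
tcp_pos: [0.4639, 0.0859, 0.0375]
orientation: [-0.128, 0.695, 0.128, 0.696]
wrist_force: [-0.3, 0.0, -2.7]
grip_width: 0.0257
```

```bash
python3 -m handwheel '[[1,0,0,0,0,0],[2,0,0,0,0,0],[2,0,0,0,0,0]]';  python3 -m handwheel '[[0.5,0,0,0,0,0],[0.5,0,0,0,0,0]]'
```

```text
t: 6.95
tcp_pos: [0.4637, 0.0859, 0.0352]
orientation: [-0.128, 0.695, 0.128, 0.695]
wrist_force: [0.5, -0.4, -2.2]
grip_width: 0.0253
t: 7.15
tcp_pos: [0.4638, 0.0859, 0.0349]
orientation: [-0.128, 0.695, 0.128, 0.695]
wrist_force: [-0.4, -0.4, 0.6]
grip_width: 0.0252
```

Contact at 0.0349. Releasing and retreating.

```bash
python3 -m handwheel '[[0.3,0,0,0,0,0],[0.3,0,0,0,0,0],[0.3,0,0,0,0,0],[0.3,0,0,0,0,0],[0.3,0,0,0,0,0]]' 0 && python3 -m handwheel '[[-15,0,0,0,0,0],[-45,0,0,0,0,0],[-90,0,0,0,0,0],[-135,0,0,0,0,0],[-135,0,0,0,0,0]]'
python3 - <<'E'
from h import *
C,im=shot('w5'); uv=proj(C,[[.4629,.0857,.024]])[0]
c=blob(mask(im,'glass'),uv); show('long',sector(lift(C,c,0.006,.024),.0036)); mk(im,[c],'w5m')
go(.616,-.251,.16,np.radians(-18))
E
```

```text
t: 7.65
tcp_pos: [0.4638, 0.0859, 0.0345]
orientation: [-0.128, 0.695, 0.128, 0.695]
wrist_force: [0.5, -0.6, -0.4]
grip_width: 0.0854
t: 8.15
tcp_pos: [0.4662, 0.0862, 0.1746]
orientation: [-0.129, 0.692, 0.128, 0.698]
wrist_force: [0.5, 1.1, -0.0]
grip_width: 0.0852
long xy [0.4643 0.0856] deg 20.8 area 2185 rect [35.7 94.7]
from [0.465 0.086 0.172] jaw deg 20.9 -> shift [  12.6 -368.7   20.8] turn [ 6.79e-01  5.40e-03 -3.00e-04] deg 38.9 rows>= 7.4 q6 -0.28
```

View pics/w5m.png

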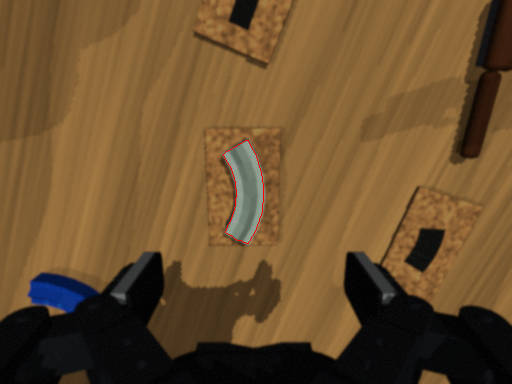

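Long prism covers its silhouette with no black visible. Next, the short prism.

```bash
python3 -m handwheel '[[2,-20,1,0.05,0,0],[4,-60,3,0.15,0,0],[6,-110,6,0.25,0,0],[8,-160,9,0.35,0,0],[10,-210,12,0.45,0,0],[12,-260,15,0.55,0,0],[12,-310,18,0.62,0,0],[12,-345,20,0.66,0,0],[12,-364,21,0.68,0,0],[12,-369,21,0.68,0,0],[12,-369,21,0.68,0,0],[12,-369,21,0.68,0,0]]'
python3 - <<'E'
from h import *
C,im=shot('w6'); uv=proj(C,[[.616,-.251,.018]])[0]; print(uv)
c=blob(mask(im,'glass'),uv); rr=sector(lift(C,c,0,.018),.0003); show('short',rr); mk(im,[c],'w6m')
go(rr[0][0],rr[0][1],.029,rr[1])
E
```

```text
t: 9.4
tcp_pos: [0.6145, -0.2501, 0.1568]
orientation: [0.111, 0.699, -0.11, 0.698]
wrist_force: [0.8, 0.3, -0.2]
grip_width: 0.0854
[255.59689197 199.49884289]
short xy [ 0.6147 -0.2495] deg -21.9 area 1084 rect [48.4 27.7]
from [ 0.6147 -0.2501  0.1572] jaw deg -18.0 -> shift [128.2   0.5  -0. ] turn [ 0.0676 -0.001  -0.0002] deg 3.9 rows>= 2.6 q6 -0.14
```

View pics/w6m.png

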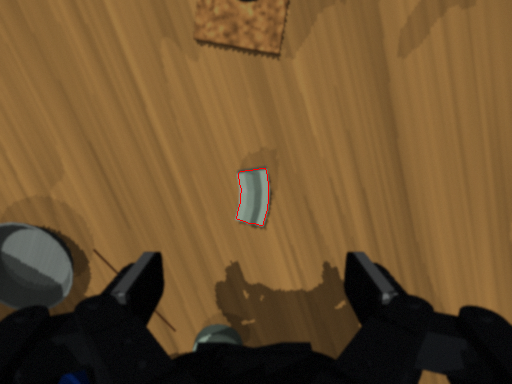

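Short prism at (254,197), bulging right (jaw +z side), with clear space around it. Gripping.

```bash
python3 -m handwheel '[[35,0,0,0.03,0,0],[75,0.5,0,0.068,0,0],[105,0.5,0,0.068,0,0],[122,0.5,0,0.068,0,0],[128,0.5,0,0.068,0,0],[128,0.5,0,0.068,0,0],[128,0.5,0,0.068,0,0]]' 0 && python3 -m handwheel '[[0,0,0,0,0,0],[0,0,0,0,0,0],[0,0,0,0,0,0],[0,0,0,0,0,0],[0,0,0,0,0,0],[0,0,0,0,0,0],[0,0,0,0,0,0],[0,0,0,0,0,0]]' 1 40 && python3 -m handwheel '[[-5,0,0,0,0,0],[-20,0,0,0,0,0],[-45,0,0,0,0,0],[-75,0,0,0,0,0],[-80,0,0,0,0,0],[-80,0,0,0,0,0]]'
python3 - <<'E'
from h import *
C,im=shot('w7'); go(.657,.090,.11,0)
E
```

```text
t: 10.15
tcp_pos: [0.616, -0.2511, 0.0311]
orientation: [0.134, 0.693, -0.135, 0.695]
wrist_force: [0.2, 1.1, 1.8]
grip_width: 0.0855
t: 10.95
tcp_pos: [0.6155, -0.251, 0.0299]
orientation: [0.135, 0.694, -0.135, 0.695]
wrist_force: [0.3, -0.1, 6.2]
grip_width: 0.0252
t: 11.55
tcp_pos: [0.6155, -0.251, 0.1107]
orientation: [0.134, 0.694, -0.135, 0.695]
wrist_force: [0.0, 0.7, -1.1]
grip_width: 0.0252
from [ 0.6148 -0.2507  0.1092] jaw deg -22.0 -> shift [ -0.7 331.7 -88.3] turn [-3.832e-01 -5.000e-04 -1.000e-04] deg 22.0 rows>= 6.9 q6 -0.07
```

View pics/w7.png

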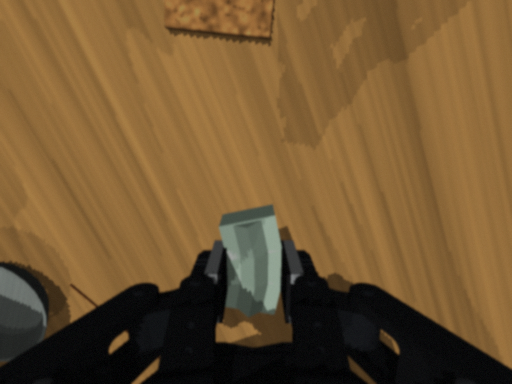

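Held. I'll stop short of the short rest so the camera can see it.

```bash
python3 -m handwheel '[[-4,20,-6,-0.03,0,0],[-14,60,-18,-0.09,0,0],[-26,105,-32,-0.16,0,0],[-38,150,-46,-0.24,0,0],[-48,195,-60,-0.32,0,0],[-52,230,-70,-0.37,0,0],[-52,245,-75,-0.383,0,0],[-52,248,-76,-0.383,0,0],[-52,248,-76,-0.383,0,0],[-52,248,-76,-0.383,0,0]]'
python3 - <<'E'
from h import *
C,im=shot('w8'); uv=proj(C,[[.657,.09,.006]])[0]; print(uv)
c=blob(mask(im,'black'),uv,0); rr=sector(ray(C,c,.006)[:,:2],.0003); show('shortrest',rr); mk(im,[c],'w8m')
go(rr[0][0],rr[0][1],.10,rr[1])
E
```

```text
t: 12.6
tcp_pos: [0.6371, 0.0063, 0.1608]
orientation: [0.001, 0.707, -0.001, 0.707]
wrist_force: [0.7, 0.0, -1.8]
grip_width: 0.0255
[276.68758291  98.42037169]
shortrest xy [0.6546 0.0917] deg 3.4 area 1010 rect [26. 48.]
from [0.6372 0.0062 0.161 ] jaw deg -0.1 -> shift [61.  85.5 17.3] turn [-0.0614 -0.0009  0.0001] deg 3.5 rows>= 2.1 q6 -0.06
```

View pics/w8m.png

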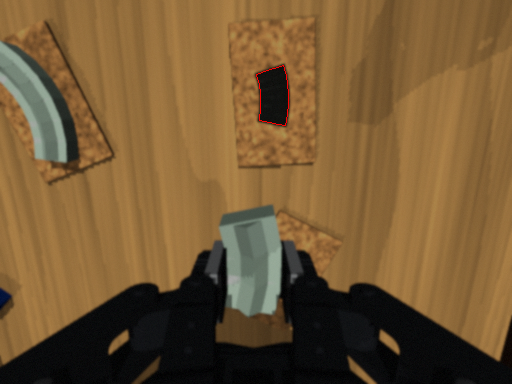

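The silhouette at (273,96) bulges right, the same way as the held prism. Moving over it.

```bash
python3 -m handwheel '[[10,15,3,-0.01,0,0],[30,45,9,-0.03,0,0],[50,70,14,-0.05,0,0],[59,82,17,-0.0614,0,0],[61,85.5,17.3,-0.0614,0,0],[61,85.5,17.3,-0.0614,0,0],[61,85.5,17.3,-0.0614,0,0]]'
python3 - <<'E'
from h import *
C,im=shot('w9');  go(.6546,.0917,.039,np.radians(3.4))
E
```

```text
t: 13.35
tcp_pos: [0.6551, 0.0922, 0.1014]
orientation: [-0.021, 0.706, 0.021, 0.707]
wrist_force: [0.5, 0.0, -0.8]
grip_width: 0.0251
from [0.6552 0.0921 0.1015] jaw deg 3.4 -> shift [62.5 -0.3 -0.7] turn [0.0006 0.0013 0.0001] deg 0.1 rows>= 1.2 q6 0.01
```

View pics/w9.png

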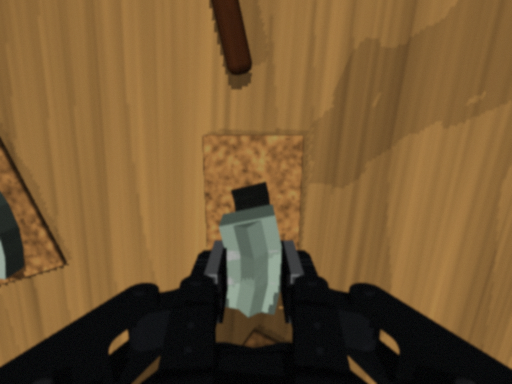

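```bash
python3 -m handwheel '[[20,-0.1,-0.3,0,0,0],[40,-0.3,-0.7,0,0,0],[54,-0.3,-0.7,0,0,0],[61,-0.3,-0.7,0,0,0],[63,-0.3,-0.7,0,0,0],[63,-0.3,-0.7,0,0,0],[63,-0.3,-0.7,0,0,0]]'; python3 -m handwheel '[[1,0,0,0,0,0],[1.5,0,0,0,0,0],[1.5,0,0,0,0,0]]'
```

```text
t: 14.1
tcp_pos: [0.6546, 0.0928, 0.0384]
orientation: [-0.022, 0.706, 0.022, 0.707]
wrist_force: [-0.2, 1.0, -1.5]
grip_width: 0.0254
t: 14.4
tcp_pos: [0.6541, 0.0927, 0.0361]
orientation: [-0.022, 0.707, 0.022, 0.707]
wrist_force: [-0.7, -0.3, -1.3]
grip_width: 0.0255
```

```bash
python3 -m handwheel '[[-0.5,-0.9,0.4,0,0,0],[0,-0.9,0.4,0,0,0],[0.5,-0.9,0.4,0,0,0],[0.5,-0.9,0.4,0,0,0]]'
```

```text
t: 14.8
tcp_pos: [0.6547, 0.0918, 0.036]
orientation: [-0.022, 0.707, 0.022, 0.707]
wrist_force: [-0.9, -2.2, 4.9]
grip_width: 0.0256
```

```bash
python3 -m handwheel '[[0,0,0,0,0,0],[0,0,0,0,0,0],[0,0,0,0,0,0],[0,0,0,0,0,0],[0,0,0,0,0,0]]' 0 && python3 -m handwheel '[[-15,0,0,0,0,0],[-45,0,0,0,0,0],[-90,0,0,0,0,0],[-125,0,0,0,0,0],[-125,0,0,0,0,0]]'
python3 - <<'E'
from h import *
C,im=shot('w10'); uv=proj(C,[[.6546,.0917,.024]])[0]
c=blob(mask(im,'glass'),uv); show('short',sector(lift(C,c,0.006,.024),.0003)); mk(im,[c],'w10m')
go(.528,-.399,.18,np.radians(-15))
E
```

```text
t: 15.3
tcp_pos: [0.6545, 0.0919, 0.0355]
orientation: [-0.022, 0.707, 0.022, 0.707]
wrist_force: [-0.2, 0.2, 0.1]
grip_width: 0.0856
t: 15.8
tcp_pos: [0.6569, 0.0921, 0.1673]
orientation: [-0.022, 0.703, 0.022, 0.71]
wrist_force: [0.3, -0.3, -0.3]
grip_width: 0.0856
short xy [0.6548 0.0928] deg 3.0 area 1079 rect [27.5 48.2]
from [0.6557 0.092  0.1642] jaw deg 3.5 -> shift [ -16.7 -482.2 -157.5] turn [ 0.323   0.0056 -0.001 ] deg 18.5 rows>= 10.2 q6 0.01
```

View pics/w10m.png

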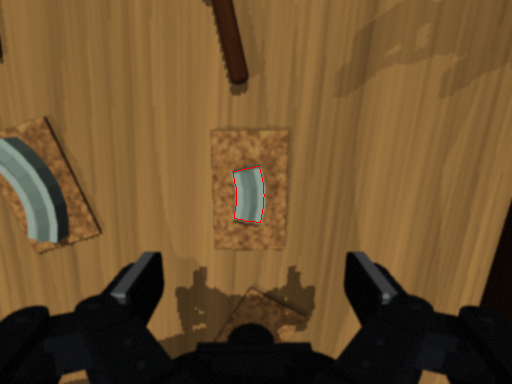

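Short prism covers its silhouette at (248,195). Now the round lens.

```bash
python3 -m handwheel '[[-2,-20,-7,0.02,0,0],[-6,-65,-21,0.06,0,0],[-10,-112,-36,0.1,0,0],[-14,-159,-52,0.14,0,0],[-16,-206,-67,0.18,0,0],[-16,-253,-82,0.22,0,0],[-16,-300,-98,0.25,0,0],[-16,-347,-113,0.28,0,0],[-16,-394,-128,0.3,0,0],[-16,-436,-142,0.32,0.005,0],[-16,-466,-152,0.323,0.0056,0],[-16,-480,-157,0.323,0.0056,0],[-16,-482,-157.5,0.323,0.0056,0],[-16,-482,-157.5,0.323,0.0056,0],[-16,-482,-157.5,0.323,0.0056,0]]'
python3 - <<'E'
from h import *
C,im=shot('w11'); uv=proj(C,[[.528,-.399,.018]])[0]; print(uv)
c=blob(mask(im,'glass'),uv); rr=moments(lift(C,c,0,.016)); show('round',rr); mk(im,[c],'w11m')
go(rr[0][0],rr[0][1],.031,np.radians(-15))
E
```

```text
t: 17.35
tcp_pos: [0.5273, -0.3974, 0.1763]
orientation: [0.092, 0.703, -0.092, 0.699]
wrist_force: [-0.3, 0.6, -0.0]
grip_width: 0.0855
[255.5995501  194.88031974]
round xy [ 0.5268 -0.3971] deg -35.9 area 1850 rect [48.6 48.9]
from [ 0.5274 -0.3974  0.1765] jaw deg -14.9 -> shift [145.5   0.2   0.2] turn [ 0.0016 -0.0057  0.0006] deg 0.3 rows>= 2.9 q6 -0.45
```

View pics/w11m.png

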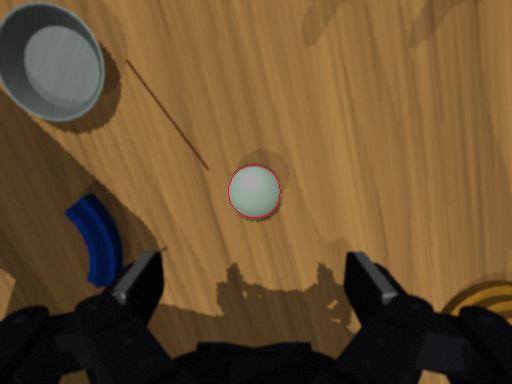

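Lens at (255,191), jaws clear on both sides. I'll grip lower on the rim, since the tips sit farther back at 52 mm opening.

```bash
python3 -m handwheel '[[40,0,0,0,-0.005,0],[85,0,0,0,-0.005,0],[120,0,0,0,-0.005,0],[142,0,0,0,-0.005,0],[150,0,0,0,-0.005,0],[150,0,0,0,-0.005,0],[150,0,0,0,-0.005,0]]' 0 && python3 -m handwheel '[[0,0,0,0,0,0],[0,0,0,0,0,0],[0,0,0,0,0,0],[0,0,0,0,0,0],[0,0,0,0,0,0],[0,0,0,0,0,0]]' 1 40
```

```text
t: 18.1
tcp_pos: [0.5268, -0.3989, 0.0279]
orientation: [0.091, 0.701, -0.093, 0.701]
wrist_force: [-0.3, -0.8, 1.1]
grip_width: 0.0851
t: 18.7
tcp_pos: [0.5263, -0.3991, 0.0277]
orientation: [0.092, 0.701, -0.093, 0.701]
wrist_force: [-1.3, 1.3, 7.0]
grip_width: 0.0499
```

```bash
python3 -m handwheel '[[-3,0,0,0,0,0],[-8,0,0,0,0,0],[-20,0,0,0,0,0],[-30,0,0,0,0,0],[-30,0,0,0,0,0]]'
python3 - <<'E'
from h import *
C,im=shot('w12'); si=imaging.capture('side'); D=cal('side'); p,_,_=pose(); u=proj(D,[p])[0].astype(int); print(u)
cv2.imwrite('pics/s12.png',cv2.resize(si[max(0,u[1]-70):u[1]+60,max(0,u[0]-70):u[0]+70],None,fx=5,fy=4.5,interpolation=cv2.INTER_CUBIC))
E
```

```text
t: 19.2
tcp_pos: [0.5268, -0.3995, 0.0587]
orientation: [0.091, 0.7, -0.093, 0.702]
wrist_force: [0.8, 0.0, -1.4]
grip_width: 0.0497
[291 112]
```

View pics/w12.png

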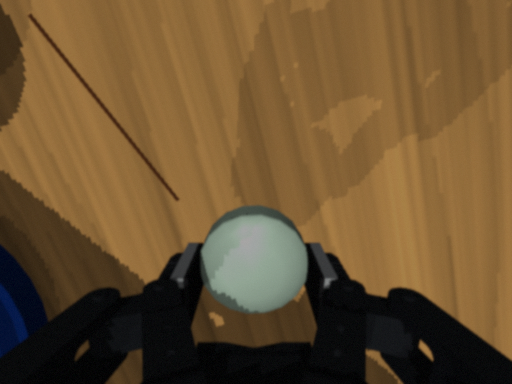

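View pics/s12.png

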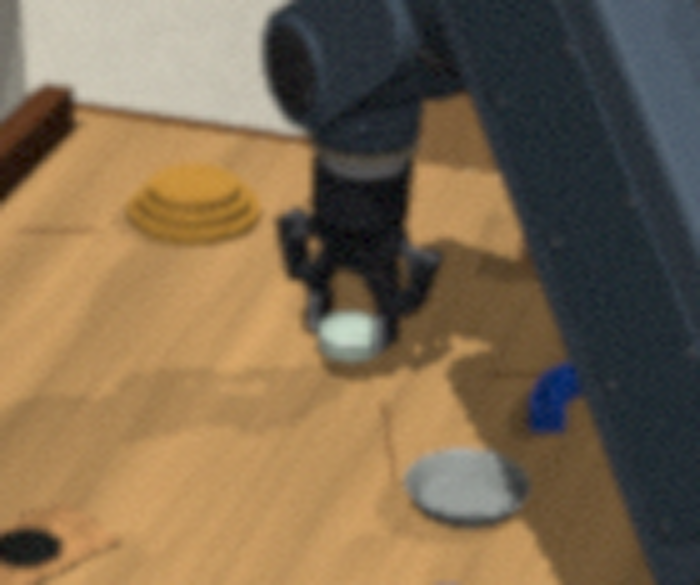

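Lens held level at (254,258). Now I'll work out its offset in the hand and where to stop to see the round rest.

Run:
```python
from h import *
C=cal('wrist'); im=cv2.imread('pics/w12.png'); p,r,_=pose(); zb=p[2]-.0277
c=blob(mask(im,'glass'),(254,258)); P=lift(C,c,zb,zb+.016)
(cx,cy),rad=cv2.minEnclosingCircle((P*1e3).astype(np.float32)); w=np.array([cx/1e3,cy/1e3,p[2]])
print('r',rad,'offset tool mm',(r.as_matrix().T@(w-p)*1e3).round(1)); m=moments(P); print((r.as_matrix().T@(np.r_[m[0],p[2]]-p)*1e3).round(1))
go(.655,-.175,.17,0)
```

```text
r 26.605121612548828 offset tool mm [-0.   3.8  0.1]
[-0.   1.8  0.3]
from [ 0.5261 -0.3989  0.0569] jaw deg -15.0 -> shift [-113.4  249.5   66.6] turn [-2.618e-01 -1.000e-04  1.200e-03] deg 15.0 rows>= 5.6 q6 -0.46
```

```bash
python3 - <<'E'
from h import *
C=cal('wrist'); p,r,_=pose(); zb=p[2]-.0277; M=r.as_matrix()
for q,z in [((254,205.5),zb),((254,312.5),zb+.016),((200.5,262),zb+.016),((308,262),zb+.016)]: print((M.T@(ray(C,[q],z)[0]-p)*1e3).round(1))
E
python3 -m handwheel '[[-10,20,5,-0.02,0,0],[-30,60,16,-0.06,0,0],[-55,105,28,-0.11,0,0],[-80,150,40,-0.16,0,0],[-100,195,52,-0.21,0,0],[-110,230,61,-0.25,0,0],[-113,247,66,-0.262,0,0],[-113,249.5,66.6,-0.262,0,0],[-113,249.5,66.6,-0.262,0,0],[-113,249.5,66.6,-0.262,0,0]]'
python3 - <<'E'
from h import *
C,im=shot('w13'); uv=proj(C,[[.669,-.076,.006]])[0]; print(uv)
c=blob(mask(im,'black'),uv,0); rr=moments(ray(C,c,.006)[:,:2]); show('roundrest',rr); mk(im,[c],'w13m')
go(rr[0][0],rr[0][1]-.0025,.09,0)
E
```

```text
[27.7 27.2  0.4]
[ 11.7 -22.8   0.4]
[ 11.7   4.5 -24.6]
[11.7  4.5 25.5]
t: 20.3
tcp_pos: [0.654, -0.1762, 0.1682]
orientation: [0.0, 0.708, -0.001, 0.706]
wrist_force: [0.7, 0.0, -1.5]
grip_width: 0.0498
[270.95723187  78.48049563]
roundrest xy [ 0.6658 -0.077 ] deg -15.3 area 1909 rect [49.5 49.4]
from [ 0.6541 -0.1763  0.1685] jaw deg -0.1 -> shift [78.4 96.9 11.7] turn [-0.0017 -0.002   0.0005] deg 0.2 rows>= 2.5 q6 -0.33
```

View pics/w13m.png

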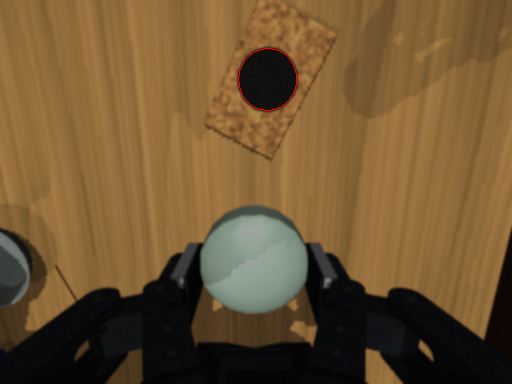

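```bash
python3 -m handwheel '[[15,18,2,0,0,0],[40,50,6,0,0,0],[65,80,10,0,0,0],[90,95,11.5,0,0,0],[110,97,11.5,0,0,0],[122,97,11.5,0,0,0],[127,97,11.5,0,0,0],[127,97,11.5,0,0,0],[127,97,11.5,0,0,0]]'
python3 - <<'E'
from h import *
shot('w14'); go(.6654,-.0792,.036,0)
E
```

```text
t: 21.25
tcp_pos: [0.6668, -0.0788, 0.0431]
orientation: [-0.0, 0.707, -0.001, 0.707]
wrist_force: [0.3, 0.3, 0.2]
grip_width: 0.0496
from [ 0.6669 -0.0787  0.0433] jaw deg -0.0 -> shift [ 7.3 -0.5 -1.5] turn [-0.0005  0.0009  0.0011] deg 0.1 rows>= 0.1 q6 -0.19
```

View pics/w14.png

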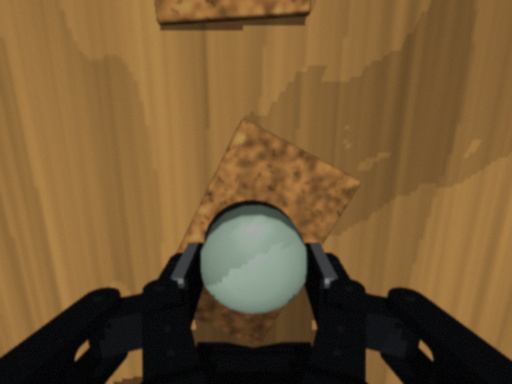

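```bash
python3 -m handwheel '[[3,-0.3,-1,0,0,0],[6,-0.5,-1.5,0,0,0],[7,-0.5,-1.5,0,0,0],[7,-0.5,-1.5,0,0,0]]'; python3 -m handwheel '[[1,0,0,0,0,0],[1.5,0,0,0,0,0],[1.5,0,0,0,0,0]]'
```

```text
t: 21.7
tcp_pos: [0.6647, -0.0785, 0.035]
orientation: [-0.0, 0.707, -0.0, 0.707]
wrist_force: [0.7, 0.4, -1.2]
grip_width: 0.0499
t: 22.0
tcp_pos: [0.6649, -0.0785, 0.0338]
orientation: [-0.0, 0.707, -0.0, 0.707]
wrist_force: [-1.4, 0.6, 0.1]
grip_width: 0.05
```

```bash
python3 -m handwheel '[[0.3,-0.6,0.5,0,0,0],[0.6,-0.6,0.5,0,0,0]]'; python3 -m handwheel '[[0,0,0,0,0,0],[0,0,0,0,0,0],[0,0,0,0,0,0],[0,0,0,0,0,0],[0,0,0,0,0,0]]' 0 && python3 -m handwheel '[[-15,0,0,0,0,0],[-45,0,0,0,0,0],[-90,0,0,0,0,0],[-130,0,0,0,0,0],[-130,0,0,0,0,0]]'
python3 - <<'E'
from h import *
C,im=shot('w15'); uv=proj(C,[[.6658,-.077,.024]])[0]
c=blob(mask(im,'glass'),uv); show('round',moments(lift(C,c,0.006,.022))); mk(im,[c],'w15m')
go(.526,.392,.18,np.radians(-20))
E
```

```text
t: 22.2
tcp_pos: [0.6655, -0.079, 0.0337]
orientation: [-0.0, 0.707, -0.0, 0.707]
wrist_force: [-3.8, 1.6, 10.0]
grip_width: 0.0496
t: 22.7
tcp_pos: [0.6653, -0.0791, 0.033]
orientation: [-0.0, 0.707, -0.0, 0.707]
wrist_force: [0.0, -0.4, 0.7]
grip_width: 0.0854
t: 23.2
tcp_pos: [0.6681, -0.0794, 0.1706]
orientation: [-0.001, 0.704, -0.001, 0.711]
wrist_force: [1.0, -0.3, 0.3]
grip_width: 0.0854
round xy [ 0.6657 -0.077 ] deg -6.4 area 1844 rect [48.4 48.7]
from [ 0.6668 -0.0793  0.1672] jaw deg 0.0 -> shift [ -14.4  471.3 -140.6] turn [0.3493 0.0057 0.001 ] deg 20.0 rows>= 9.8 q6 -0.19
```

View pics/w15m.png

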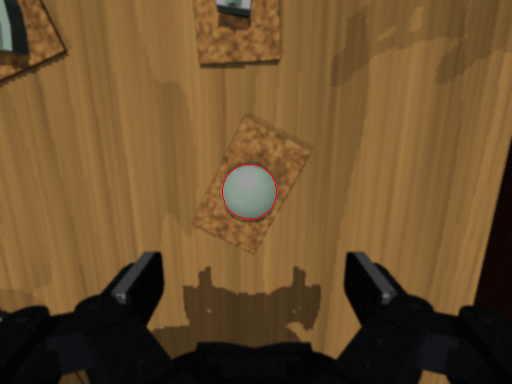

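Lens centred on its disc (0.1 mm by measurement). Now the clip, with the hover jaw at about 28°.

Run:
```python
from h import *
go(.535,.375,.20,np.radians(28))
```

```text
from [ 0.6668 -0.0793  0.1672] jaw deg 0.0 -> shift [ -34.4  454.2 -131.5] turn [-0.4884  0.0048  0.0032] deg 28.0 rows>= 9.5 q6 -0.19
```

```bash
python3 -m handwheel '[[-3,20,-6,-0.02,0,0],[-10,65,-19,-0.07,0,0],[-18,112,-32,-0.12,0,0],[-26,159,-46,-0.17,0,0],[-33,206,-60,-0.22,0,0],[-34,253,-73,-0.27,0,0],[-34,300,-87,-0.32,0,0],[-34,347,-100,-0.37,0,0],[-34,390,-113,-0.42,0,0],[-34,425,-123,-0.46,0.004,0.002],[-34,446,-129,-0.48,0.0048,0.003],[-34,454,-131.5,-0.488,0.0048,0.003],[-34,454,-131.5,-0.488,0.0048,0.003],[-34,454,-131.5,-0.488,0.0048,0.003]]'
python3 - <<'E'
from h import *
C,im=shot('w16'); print(pose()[0],proj(C,[[.526,.392,0]]))
o=im.copy(); cs,_=cv2.findContours(mask(im,'brass'),cv2.RETR_EXTERNAL,cv2.CHAIN_APPROX_NONE); cv2.drawContours(o,cs,-1,(0,0,255),1); cv2.imwrite('pics/w16m.png',o)
E
```

```text
t: 24.65
tcp_pos: [0.5338, 0.3741, 0.1964]
orientation: [-0.17, 0.688, 0.171, 0.684]
wrist_force: [0.6, 0.6, -0.6]
grip_width: 0.0854
[0.53409903 0.37389166 0.19660532] [[255.46741434 166.49987219]]
```

View pics/w16.png

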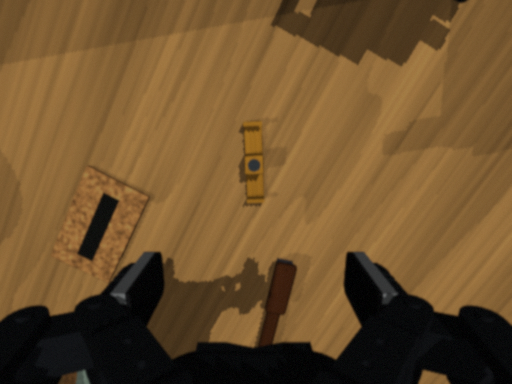

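View pics/w16m.png

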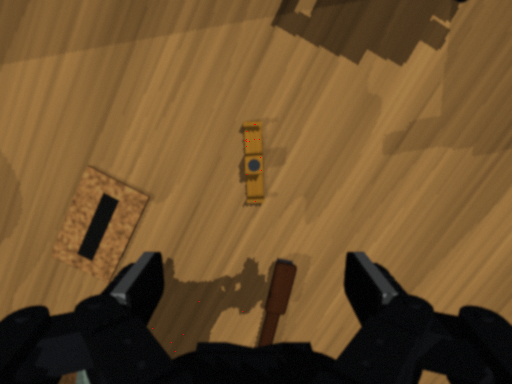

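The clip at (254,165) is almost aligned with the jaws; the brush head at (283,280) is off the jaw line. My brass mask failed, so I'll adjust it.

Run:
```python
from h import *
im=cv2.imread('pics/w16.png'); C=cal('wrist'); h=cv2.cvtColor(im,cv2.COLOR_BGR2HSV)
for q in [(254,140),(254,155),(254,190),(248,165),(254,165),(220,160),(280,160),(300,200)]: print(q,h[q[1],q[0]])
m=((h[...,1]>155)&(h[...,2]>80)&(h[...,0]>=16)).astype(np.uint8)*255; m[:, :225]=0; m[:,285:]=0; m[:100]=0; m[225:]=0
m=cv2.morphologyEx(m,cv2.MORPH_CLOSE,np.ones((9,9),np.uint8)); c=blob(m,(254,165),0)
r=cv2.minAreaRect(c.astype(np.float32)); print(r)
sc=(h[100:225,225:285,2]<75)&(h[100:225,225:285,0]>60); yy,xx=np.nonzero(sc); sx=(xx.mean()+225,yy.mean()+100); print('screw',sx,len(xx), ray(C,[sx],.026)[0])
mm=moments(ray(C,c,.008)[:,:2]); show('clip',mm)
bx=cv2.boxPoints(r); o=im.copy(); cv2.drawContours(o,[c.astype(int).reshape(-1,1,2)],-1,(0,0,255),1); cv2.imwrite('pics/w16c.png',cv2.resize(o[90:230,190:320],None,fx=4,fy=4))
b=blob(mask(im,'black'),(98,227),0); show('cliprest',moments(ray(C,b,.006)[:,:2]))
```

```text
(254, 140) [ 18 203 152]
(254, 155) [ 18 200 107]
(254, 190) [ 18 203 143]
(248, 165) [ 17 107  86]
(254, 165) [101  38  53]
(220, 160) [ 17 149 139]
(280, 160) [ 17 154 126]
(300, 200) [ 17 152 154]
((254.5, 166.5), (59.0, 113.0), 0.0)
screw (np.float64(253.55), np.float64(164.91666666666669)) 60 [0.52204122 0.39591351 0.026     ]
clip xy [0.5211 0.3934] deg -64.5 area 3107 rect [ 58.9 115.2]
cliprest xy [0.4062 0.2544] deg 89.1 area 1147 rect [77.3 16.1]
```

View pics/w16c.png

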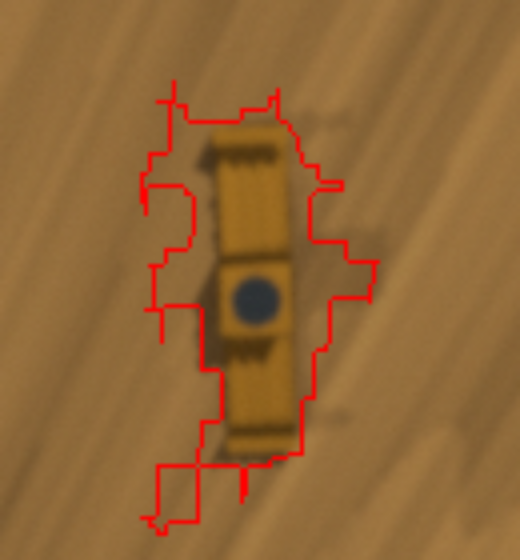

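Run:
```python
from h import *
im=cv2.imread('pics/w16.png'); C=cal('wrist'); h=cv2.cvtColor(im,cv2.COLOR_BGR2HSV)
m=((h[...,1]>178)&(h[...,2]>50)).astype(np.uint8)*255; m[:, :225]=0; m[:,285:]=0; m[:100]=0; m[225:]=0
m=cv2.morphologyEx(m,cv2.MORPH_CLOSE,np.ones((7,7),np.uint8)); c=blob(m,(254,165),0)
r=cv2.minAreaRect(c.astype(np.float32)); print(r)
mm=moments(ray(C,c,.010)[:,:2]); show('clip',mm)
L=ray(C,[(190+215/4,90+130/4),(190+228/4,90+440/4)],.005); d=L[0]-L[1]; print('left edge deg',np.degrees(np.arctan2(d[1],d[0])))
L=ray(C,[(190+283/4,90+130/4),(190+295/4,90+430/4)],.012); d=L[0]-L[1]; print('right edge deg',np.degrees(np.arctan2(d[1],d[0])))
go(.522,.3959,.03,np.radians(30))
go(.522,.3959,.03,mm[1]-np.pi/2)
```

```text
((253.3956756591797, 162.01405334472656), (82.1173324584961, 19.157611846923828), 88.66777801513672)
clip xy [0.5225 0.3947] deg -60.3 area 1404 rect [19.2 82.2]
left edge deg 119.8802317254486
right edge deg 120.62860824440911
from [0.5341 0.3739 0.1966] jaw deg 27.9 -> shift [166.7  24.5   0.5] turn [-0.0367 -0.0054 -0.0036] deg 2.1 rows>= 3.4 q6 0.05
from [0.5341 0.3739 0.1966] jaw deg 27.9 -> shift [166.7  24.5   0.5] turn [-0.032  -0.0054 -0.0035] deg 1.9 rows>= 3.4 q6 0.05
```

```bash
python3 -m handwheel '[[40,6,0,-0.01,-0.005,-0.003],[85,14,0.5,-0.034,-0.005,-0.003],[125,21,0.5,-0.034,-0.005,-0.003],[152,24,0.5,-0.034,-0.005,-0.003],[164,24.3,0.5,-0.034,-0.005,-0.003],[166,24.3,0.5,-0.034,-0.005,-0.003],[166,24.3,0.5,-0.034,-0.005,-0.003]]' 0 && python3 -m handwheel '[[0,0,0,0,0,0],[0,0,0,0,0,0],[0,0,0,0,0,0],[0,0,0,0,0,0],[0,0,0,0,0,0],[0,0,0,0,0,0],[0,0,0,0,0,0],[0,0,0,0,0,0]]' 1 40
```

```text
t: 25.4
tcp_pos: [0.5228, 0.3966, 0.032]
orientation: [-0.182, 0.683, 0.183, 0.684]
wrist_force: [0.7, -0.8, 0.5]
grip_width: 0.0855
t: 26.2
tcp_pos: [0.5222, 0.397, 0.0314]
orientation: [-0.182, 0.683, 0.183, 0.683]
wrist_force: [-0.7, -0.9, 6.1]
grip_width: 0.017
```

```bash
python3 -m handwheel '[[-5,0,0,0,0,0],[-25,0,0,0,0,0],[-65,0,0,0,0,0],[-110,0,0,0,0,0],[-135,0,0,0,0,0],[-140,0,0,0,0,0],[-140,0,0,0,0,0]]'
python3 - <<'E'
from h import *
shot('w17'); go(.415,.165,.17,np.radians(-0.9))
E
```

```text
t: 26.9
tcp_pos: [0.5218, 0.3967, 0.171]
orientation: [-0.182, 0.683, 0.183, 0.683]
wrist_force: [-1.3, -0.5, -1.1]
grip_width: 0.0169
from [0.5214 0.3964 0.1697] jaw deg 29.9 -> shift [-1.000e-01 -1.475e+02 -2.077e+02] turn [ 5.38e-01 -1.70e-03 -3.00e-04] deg 30.8 rows>= 5.1 q6 0.06
```

View pics/w17.png

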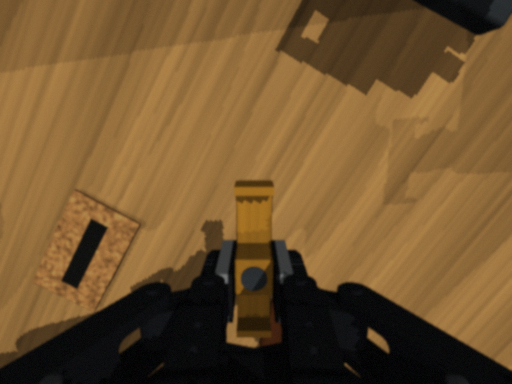

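Clip held straight at (254,255). Passing the rest to see its silhouette in full.

```bash
python3 -m handwheel '[[0,-8,-12,0.04,0,0],[0,-28,-40,0.13,0,0],[0,-54,-76,0.23,0,0],[0,-80,-113,0.33,0,0],[0,-106,-150,0.42,0,0],[0,-130,-183,0.5,0,0],[0,-143,-202,0.53,0,0],[0,-147.5,-207.7,0.538,0,0],[0,-147.5,-207.7,0.538,0,0],[0,-147.5,-207.7,0.538,0,0]]'
python3 - <<'E'
from h import *
C,im=shot('w18'); uv=proj(C,[[.4062,.2544,.006]])[0]
b=blob(mask(im,'black'),uv,0); rr=moments(ray(C,b,.006)[:,:2]); show('cliprest',rr); mk(im,[b],'w18m')
p,r,_=pose(); print(p)
zc=p[2]-.0314+.026
# boss screw in hand
h=cv2.cvtColor(im,cv2.COLOR_BGR2HSV); sub=h[260:300,235:275]; m=(sub[...,2]<80)&(sub[...,0]>60); yy,xx=np.nonzero(m); sx=(xx.mean()+235,yy.mean()+260)
print('screw',sx,len(xx),'tool',(r.as_matrix().T@(ray(C,[sx],zc)[0]-p)*1e3).round(1))
go(*rr[0],.09,rr[1]-np.pi/2)
E
```

```text
t: 27.95
tcp_pos: [0.4159, 0.1659, 0.1703]
orientation: [0.006, 0.707, -0.005, 0.707]
wrist_force: [-0.3, -0.4, -0.9]
grip_width: 0.0172
cliprest xy [0.4059 0.2544] deg 88.9 area 1169 rect [77.4 15.6]
[0.41593486 0.16607456 0.17038205]
screw (np.float64(253.65951742627345), np.float64(278.3619302949062)) 373 tool [ 5.4 -0.6  0.3]
from [0.4159 0.1661 0.1704] jaw deg -0.8 -> shift [ 80.5  88.1 -11.3] turn [ 0.0043 -0.0005 -0.0009] deg 0.3 rows>= 2.4 q6 0.29
```

View pics/w18m.png

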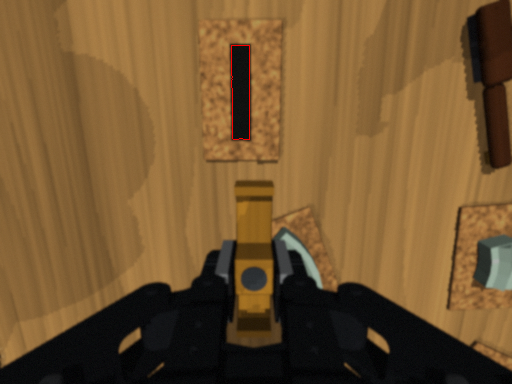

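```bash
python3 -m handwheel '[[5,16,-2,0,0,0],[20,48,-6,0,0,0],[45,75,-10,0.004,0,0],[75,87,-11.5,0.004,0,0],[100,88.7,-11.5,0.004,0,0],[117,88.7,-11.5,0.004,0,0],[125,88.7,-11.5,0.004,0,0],[125,88.7,-11.5,0.004,0,0],[125,88.7,-11.5,0.004,0,0]]'
python3 - <<'E'
from h import *
shot('w19'); go(.4057,.255,.0375,np.radians(-1.1))
E
```

```text
t: 28.9
tcp_pos: [0.4058, 0.2547, 0.0463]
orientation: [0.007, 0.707, -0.006, 0.707]
wrist_force: [-0.6, -0.0, -0.6]
grip_width: 0.0173
from [0.4059 0.2546 0.0466] jaw deg -1.1 -> shift [ 9.1  0.3 -0.2] turn [-0.0004  0.0009 -0.0014] deg 0.1 rows>= 0.2 q6 0.48
```

View pics/w19.png

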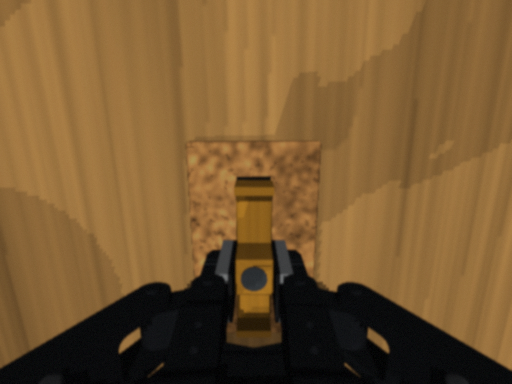

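Aligned over the rest. Lowering to contact.

```bash
python3 -m handwheel '[[4,0.3,0,0,0,0],[7,0.3,0,0,0,0],[8,0.3,0,0,0,0],[8,0.3,0,0,0,0]]'; python3 -m handwheel '[[1,0,0,0,0,0],[1.5,0,0,0,0,0],[1.5,0,0,0,0,0]]'
```

```text
t: 29.35
tcp_pos: [0.4053, 0.2545, 0.0378]
orientation: [0.007, 0.707, -0.007, 0.707]
wrist_force: [0.2, 0.3, -1.3]
grip_width: 0.017
t: 29.65
tcp_pos: [0.4055, 0.2546, 0.0372]
orientation: [0.007, 0.707, -0.007, 0.707]
wrist_force: [-4.1, -3.3, 16.2]
grip_width: 0.0173
```

```bash
python3 -m handwheel '[[-0.5,0,0,0,0,0],[-0.5,0,0,0,0,0],[-0.5,0,0,0,0,0],[-0.5,0,0,0,0,0],[-0.5,0,0,0,0,0]]' 0 && python3 -m handwheel '[[-15,0,0,0,0,0],[-45,0,0,0,0,0],[-90,0,0,0,0,0],[-130,0,0,0,0,0],[-130,0,0,0,0,0]]'
python3 - <<'E'
from h import *
shot('w20'); im=imaging.capture('side'); cv2.imwrite('pics/s20.png',im); go(.475,.04,.30,np.radians(-1))
E
```

```text
t: 30.15
tcp_pos: [0.4053, 0.2545, 0.0367]
orientation: [0.007, 0.707, -0.007, 0.707]
wrist_force: [0.5, 0.7, -0.1]
grip_width: 0.0849
t: 30.65
tcp_pos: [0.4074, 0.2555, 0.1714]
orientation: [0.009, 0.705, -0.005, 0.71]
wrist_force: [-0.3, 0.2, -0.6]
grip_width: 0.085
from [0.4055 0.2545 0.1673] jaw deg -1.1 -> shift [-133.  -212.9   73.8] turn [-0.0023  0.0011 -0.0015] deg 0.2 rows>= 5.2 q6 0.48
```

View pics/w20.png

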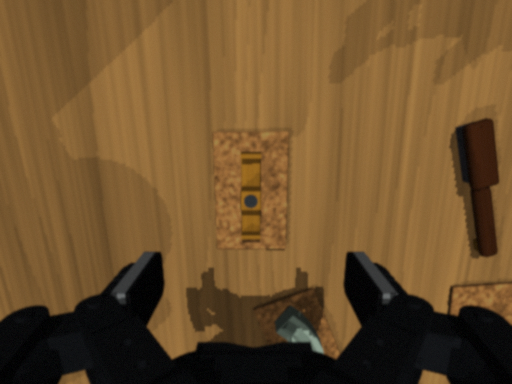

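The clip covers its rectangle, centred on the slab. One last check from high up over all the rests.

```bash
python3 -m handwheel '[[-12,-20,7,0,0,0],[-35,-58,20,0,0,0],[-60,-100,34,0,0,0],[-86,-142,48,0,0,0],[-110,-180,62,0,0,0],[-126,-204,71,0,0,0],[-133,-213,74,0,0,0],[-133,-213,74,0,0,0],[-133,-213,74,0,0,0]]'
python3 - <<'E'
from h import *
C,im=shot('w21'); gm=mask(im,'glass'); P=[]
for n,t,o,zt in (('long',(.4629,.0857),.0036,.024),('short',(.6546,.0917),.0003,.024)):
    c=blob(gm,proj(C,[[*t,.015]])[0]); P.append(c); show(n,sector(lift(C,c,.006,zt),o))
mk(im,P,'w21m'); s=imaging.capture('scene'); cv2.imwrite('pics/sc21.png',cv2.resize(s[120:300,70:450],None,fx=2.1,fy=2.1,interpolation=cv2.INTER_CUBIC))
E
```

```text
t: 31.65
tcp_pos: [0.4745, 0.0407, 0.2981]
orientation: [0.007, 0.708, -0.007, 0.706]
wrist_force: [-0.7, 0.2, 0.7]
grip_width: 0.0854
long xy [0.4645 0.0853] deg 20.6 area 2069 rect [34.3 94.5]
short xy [0.6574 0.0935] deg 4.0 area 802 rect [21.7 48.2]
```

View pics/w21m.png

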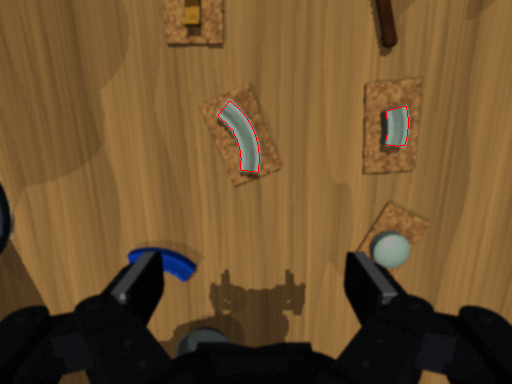

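View pics/sc21.png

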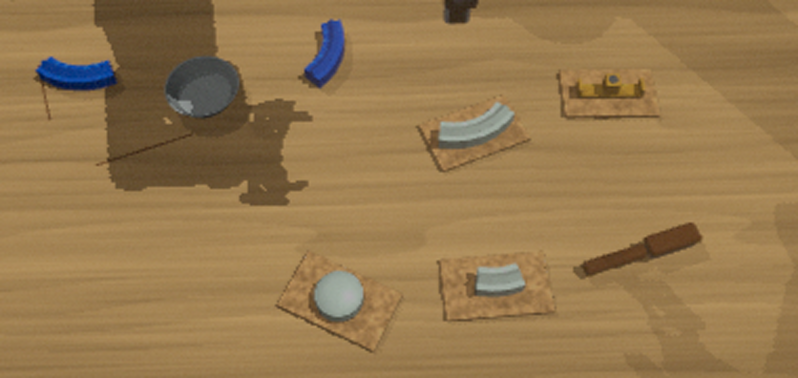

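All four parts are on their rests, the arm is clear, and the dish, brush and blue pieces haven't moved. Handing in.

```bash
python3 -c "
from workcell import arm
print(arm.sign_off()); print(arm.observe()['t'])"
```

```text
the job is handed in; nothing more can be done
None
the job is handed in; nothing more can be done
```

I set all four parts down on their own cork rests, in the order asked, and handed the job in after about 32 s of the 96 s allowed. Each part was lowered until the wrist force showed contact before I opened the jaws, and the highest reading at any of my stops was about 16 N. I left the dish, the brush and the blue look-alikes alone, and the last scene picture shows them where they were.

| Part | Last check | Result |
|---|---|---|
| Long prism | Wrist camera, from above | About 1.5 mm and 0.3° from its silhouette's first measured pose, curving the right way, no black visible |
| Short prism | Wrist camera, from above | About 1 mm and 0.4° off, curving the right way |
| Round lens | Wrist camera, from above | Within 0.2 mm of its disc |
| Brass clip | By eye in the wrist picture, plus the tool position at release | Covers its rectangle, centred on the slab; tool under 1 mm from target |

Three readings disagreed or failed:
- **Long rest:** the slab's edges put the long silhouette 1–2 mm from the first reading, so I placed the prism between the two.
- **Short prism:** the last high oblique view put it about 3 mm off. In that view its dark side wall was left out of the outline, so I trusted the view from above.
- **Brass mask:** my first colour mask for the clip failed, and I corrected it before gripping.

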